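# Put two apache tears away in the specimen drawer

## Task

Pull the drawer of the low specimen chest all the way open by its handle. Then fill its pockets in order from the left as seen from the robot: first set the larger apache tear down in the left pocket and let go, then set the smaller one down in the middle pocket, dropping neither. Leave the drawer fully open, the right pocket empty, and the malachite slab and the loupe where they are.

Things in the scene. Friction and masses are not known exactly. Their poses are not given: they have to be found in the camera images.
- chest: low brown wooden specimen chest, fixed, 170 deep (x) x 200 wide (y) x 72 mm high, one drawer in its front. Origin: centre of its underside, on the shelf top. Its front faces its own -x (towards the robot); +y is its left side as seen from the robot; z up.
- drawer (a joint): travel of the drawer in m: 0 closed, 0.125 fully open at its stop; it slides along the chest's -x with about 2 N of friction and stays where it is left. The drawer front is 198 wide, 52 high (12 to 64 mm above the shelf top) and 12 mm thick, in front of the chest's front edge.
- drawer_handle (a point): middle of the drawer's steel bow handle: a round horizontal bar 8 mm thick and 96 mm long along the chest's y, 42 mm above the shelf top. The bar's axis is 36 mm in front of the drawer front (clear gap 32 mm), joined to it at both ends, open from above and below. Moves with the drawer; axes as the chest's.
- pocket_left (a point): left pocket in the drawer (seen from the robot, the chest's +y side): centre of its floor, 22 mm above the shelf top. Three equal open pockets lie side by side right behind the drawer front, each 110 mm long (chest's x) and 53 mm wide (y), centres 56 mm apart. They are wholly clear of the chest's top only when the drawer is fully open. Moves with the drawer; axes as the chest's.
- pocket_middle (a point): middle pocket: centre of its floor, otherwise as pocket_left. Over the floor the dividers between pockets stand 14 mm high (4 mm thick), the drawer's sides and back wall 26 mm, its front 42 mm.
- pocket_right (a point): right pocket: centre of its floor, otherwise as pocket_left. Stays empty.
- riser: clear acrylic bridge riser, fixed, 80 (x) x 150 (y) mm, flat top 40 mm above the shelf top with a paper liner; the two tears stand on it, one towards each end in y. Origin: centre of its underside.
- tear_large: larger polished apache tear (black obsidian pebble): round from above, 36 mm diameter at mid height, 24 mm high, flat base 22 mm across, about 40 g. Origin at its centre, 12 mm above its base; z up.
- tear_small: smaller apache tear, same form: 24 mm diameter, 18 mm high, flat base 14 mm across, about 18 g. Origin at its centre, 9 mm above its base; z up.
- malachite: loose polished malachite slab, banded green stone, 85 x 60 x 18 mm, lying flat. Origin: centre of its underside. Leave alone.
- loupe: loose folded chrome-plated loupe lying flat, 65 mm long (x), 30 mm wide, 18 mm high. Origin: underside of the round lens end. Leave alone.

How it is judged:
On the way, in this order (a step that is already met when the one before it is completed fails the run):
1. the drawer is pulled fully open (value of joint drawer above 0.108 m), for 0.2 s.
2. the larger tear lies in the left pocket, let go (x of tear_large in the frame of pocket_left between -0.055 and 0.055 m and y of tear_large in the frame of pocket_left between -0.026 and 0.026 m and z of tear_large in the frame of pocket_left between 0 and 0.021 m and contact force between the fingers and tear_large below 0.05 N), for 0.2 s.
3. then the smaller tear lies in the middle pocket, let go (x of tear_small in the frame of pocket_middle between -0.055 and 0.055 m and y of tear_small in the frame of pocket_middle between -0.026 and 0.026 m and z of tear_small in the frame of pocket_middle between 0 and 0.016 m and contact force between the fingers and tear_small below 0.05 N), for 0.2 s.
At the end, for the whole second after the job is handed in: Drawer open more than 108 of its 125 mm; larger tear on the floor of the left pocket, smaller on that of the middle pocket (centres within the walls, at most 21 and 16 mm above the floor), both let go and at rest; slab and loupe within 25 mm of their starts (all of step 2 and all of step 3 and value of joint drawer above 0.108 m and linear speed of each of tear_large, tear_small below 0.02 m/s and distance of each of malachite, loupe from where it was at the start of the episode below 0.025 m); the robot touches nothing.
It fails at once if the slab or the loupe is shifted by more than 25 mm (distance of any of malachite, loupe from where it was at the start of the episode above 0.025 m).
It fails at once if a tear is dropped from more than about 28 mm (it moves faster than 0.75 m/s out of the fingers) ((linear speed of tear_large above 0.75 m/s and contact force between the fingers and tear_large below 0.05 N) or (linear speed of tear_small above 0.75 m/s and contact force between the fingers and tear_small below 0.05 N)).
It also fails if it takes over 64 s, if anything falls off the work surface, if the arm or the gripper's body presses on something with over 40 N, if the wrist force passes 120 N, or if a joint passes its speed limit or range.

## Robot

A 6-joint arm with a two-finger parallel gripper is mounted at the origin on the work surface. World frame = base frame: x ahead of the robot, y to its left, z up, the work surface at z = 0. Lengths are in m, angles in rad, forces in N, time in s.
With the tool pointing down it reaches from about 0.325 to 0.775 m from the base axis. Payload 5.5 kg.
Tool frame: the origin (TCP) lies at the very end of the fingers, on their centre line; the grasp point (between the pads) lies 19 mm behind it; z points along the fingers, x is the direction in which the jaws open and shut, and the axes are right-handed (so a half turn about z gives the same grasp; the last joint's range is limited). The gripper opens to 85 mm and grips with 20 to 120 N. Pads are 22 mm wide; open, the fingers measure 114 mm over their backs; the gripper's body (76 mm by 85 mm) begins 54 mm behind the grasp point. The pads swing forward as they close: fully open they stand 13 mm farther back than shut.
Start: joints at [-1.295, 0.091, 1.231, -0, 1.82, -0.057], TCP at [0.196, -0.567, 0.205] pointing down, gripper open.
Joint ranges: [-2.87, 2.87], [-0.86, 2.18], [0.17, 2.46], [-1.51, 4.65], [0.06, 2.69], [-2.65, 2.65]. Speed limits (rad/s): [2.57, 2.57, 3.01, 3.14, 3.14, 3.14].

## Interface

Orientations are given as a unit quaternion [w, x, y, z].
In Python, from bench import robot, viewer gives the robot as it stands. The module is installed in compiled form; this text tells all that it offers.
- The arm moves only by the tool play_rows, never from a script. Its argument "moves" is a list of rows, each a list of 3 entries, a list of its own where there are three numbers: the opening, from 0 (shut) to 1 (fully open), then the shift along the tool's x, y, z as a fraction of full scale, then the turn, a rotation vector about the tool's x, y, z as a fraction of full scale. A call has 1 to 8 rows; each row shifts and turns the commanded pose from where the row before left it, along the tool's axes as they then stand; what a row does not reach is not made up. Full scale, the value 1, is 500 mm for a shift and 5 degrees for a turn. A row lasts 1/10 s, in which the tool goes at most 50 mm and 8.59 degrees, less where a joint would pass 70% of its speed; a pose out of reach is approached as far as the arm can. A call with a number of a shift or a turn outside -1 to 1 is refused whole. A call with a gripper value outside its range is refused whole. The fingers move at their own pace and stop on an object; "newtons" is the grip in N (left out, the last holds). Time passes only in rows, so rows that do not move let the fingers close. It gives the time, the measured TCP pose, the force and the opening at its end, in the units of the state.
- robot.sense(): the state, without advancing time (a new reading comes with each control period).
- viewer.grab_frame(name): name is "scene" or "top"; returns the picture (400x640x3 uint8, blue, green, red); there is no depth.
- viewer.get_calibration(name): a dict with "vertical_fov" (degrees; the focal length in pixels is half the picture's height over the tangent of half this angle, whatever the lens; pixels are square), "cx", "cy" (the principal point, pixels), "dist_coeffs" ([k1, k2, p1, p2, k3] as OpenCV has them; the pictures are not rectified), "world_from_camera" (4x4, takes a point from camera to world coordinates). Camera axes: x right, y down, z forward; pixel columns grow to the right and rows downward; lengths in m; the calibration is good to about 2 mm. A picture is of the moment at which its call begins. get_calibration takes no time and is no camera call.
- robot.sign_off(): hands the job in, once; it reports no verdict.
The state is a dict: "time_s": time; "joints": joint angles; "dq": joint speeds; "tau": joint torques, N m; "ee_pos": TCP position; "orientation": TCP orientation; "force": force on the tool from outside, world axes, zero at the start; "ft_torque": the same for the moment, N m; "grip_width": opening from 0.0 (shut) to 1.0 (fully open).
Only numpy, scipy, OpenCV 4.12 (cv2) and the standard library are available. Lean on these libraries where they do the work, as an engineer would, in place of code of your own. Each camera call takes 0.05 s, during which the arm holds its last target. There are 200 camera calls.

## Working session

There is one attempt and no reset: what is moved stays moved. The work goes in short steps, Python scripts to look and compute and a tool call to move; the robot and the scene stay as the last step left them, time stands still between calls to the robot, and variables do not carry over. Pictures are saved under pics/ and viewed, about 8 in all and at most 12, crops included, and the job is handed in when it is done.

Besides the shell and the picture viewer there is one more tool, called by a JSON object that holds its "api" and its "payload", one argument or row to a line. play_rows: Moves the arm, as the interface text tells. Shift numbers are shares of 500 mm and turn numbers shares of 5 degrees, none past 1 either way. Its arguments: {"type":"object","properties":{"moves":{"type":"array"},"newtons":{"type":"number"}},"required":["moves"]}

```bash
mkdir -p pics
python3 - <<'E'
from bench import robot, viewer
import cv2,numpy as np
for n in("scene","top"):
    cv2.imwrite(f"pics/{n}0.png",viewer.grab_frame(n)); c=viewer.get_calibration(n); print(n,{k:np.round(v,4).tolist() for k,v in c.items()})
s=robot.sense();print(s)
E
```

```text
scene {'vertical_fov': 49.2323, 'cx': 316.3975, 'cy': 197.2694, 'dist_coeffs': [0.0261, 0.0, 0.0, 0.0, 0.0], 'world_from_camera': [[0.784, 0.4232, -0.4541, 1.061], [0.6207, -0.5457, 0.563, -0.5053], [-0.0095, -0.7233, -0.6905, 0.7592], [0.0, 0.0, 0.0, 1.0]]}
top {'vertical_fov': 56.6985, 'cx': 320.343, 'cy': 202.8425, 'dist_coeffs': [-0.033, 0.0, 0.0, 0.0, 0.0], 'world_from_camera': [[-0.0185, -0.9925, 0.1207, 0.4737], [-0.9998, 0.0188, 0.0018, 0.0408], [-0.004, -0.1206, -0.9927, 1.0154], [0.0, 0.0, 0.0, 1.0]]}
{'time_s': 0.1, 'joints': array([-1.29467110e+00,  9.18330956e-02,  1.23178281e+00,  1.12400520e-05,
        1.81983341e+00, -5.66822480e-02]), 'dq': array([ 0.00062292, -0.00326776, -0.00141851, -0.00018727, -0.00087379,
       -0.00140377]), 'tau': array([ 2.90928438e-03, -4.60218966e+01, -4.19218469e+01, -9.74244813e-06,
        1.06333173e-02, -2.22975251e-05]), 'ee_pos': array([ 0.19594518, -0.56677092,  0.20412456]), 'orientation': array([-5.84850113e-04,  8.14462768e-01, -5.80215078e-01, -7.20951154e-04]), 'force': array([-0.29353373,  0.48271431,  0.56211771]), 'ft_torque': array([-0.00507823,  0.02590556, -0.0211381 ]), 'grip_width': 1.0007871769809449}
```

View pics/scene0.png

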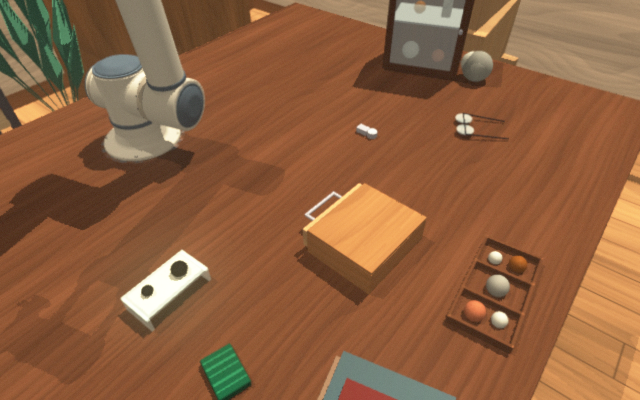

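View pics/top0.png

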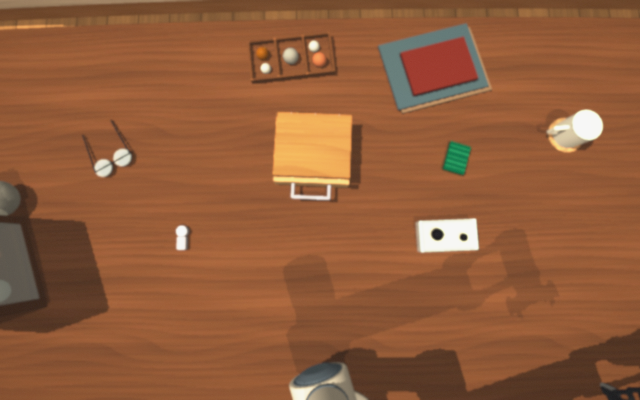

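Scene: chest near (365,230), handle (323,206), tears (179,269) and (147,291). Top: chest (313,148), handle bar (311,197), large tear (437,234), small (463,237), slab (457,158), loupe (182,237). Next I'll measure them.

```bash
cat > h.py <<'E'
from bench import robot, viewer
import cv2,numpy as np
def cal(n):
    c=viewer.get_calibration(n); f=200/np.tan(np.radians(c["vertical_fov"]/2))
    return np.array([[f,0,c["cx"]],[0,f,c["cy"]],[0,0,1]]),np.array(c["dist_coeffs"],float),np.array(c["world_from_camera"])
def rays(n,uv):
    K,d,T=cal(n); p=cv2.undistortPoints(np.array(uv,float).reshape(-1,1,2),K,d)[:,0]
    return T[:3,3],np.c_[p,np.ones(len(p))]@T[:3,:3].T
def plane(n,uv,z):
    o,r=rays(n,uv); return o+r*((z-o[2])/r[:,2])[:,None]
def tri(a,b):
    (o,r),(p,s)=rays("scene",[a]),rays("top",[b]); r,s=r[0],s[0]
    t=np.linalg.lstsq(np.c_[r,-s],p-o,rcond=None)[0]; A,B=o+r*t[0],p+s*t[1]
    return (A+B)/2,np.linalg.norm(A-B)
def proj(n,P):
    K,d,T=cal(n); M=np.linalg.inv(T); return cv2.projectPoints(np.array(P,float).reshape(-1,1,3),cv2.Rodrigues(M[:3,:3])[0],M[:3,3],K,d)[0][:,0]
def blobs(m,amin=20):
    return [c for c in cv2.findContours(m.astype(np.uint8),cv2.RETR_EXTERNAL,cv2.CHAIN_APPROX_NONE)[0] if cv2.contourArea(c)>=amin]
E
python3 - <<'E'
from h import *
np.set_printoptions(precision=4,suppress=True)
s=cv2.imread("pics/scene0.png");t=cv2.imread("pics/top0.png")
def dark(im,x0,y0,x1,y1):
    m=np.zeros(im.shape[:2],bool); m[y0:y1,x0:x1]=im[y0:y1,x0:x1].max(2)<70
    return sorted([cv2.minEnclosingCircle(c) for c in blobs(m,12)],key=lambda c:-c[1])
S=dark(s,135,255,195,300);Tt=dark(t,425,222,475,248)
print(S,Tt)
for i in(0,1):
    print("tear",i,tri(S[i][0],Tt[i][0]),plane("top",[Tt[i][0]],[.052,.049][i]))
# riser rect in top
m=np.zeros(t.shape[:2],bool);m[205:265,400:495]=t[205:265,400:495].min(2)>150
c=max(blobs(m),key=cv2.contourArea);W=plane("top",c[:,0],.04);r=cv2.minAreaRect((W[:,:2]*1000).astype(np.float32));print("riser",r)
# chest top
hsv=cv2.cvtColor(t,cv2.COLOR_BGR2HSV)
print(hsv[148,313],hsv[181,313],hsv[90,340],t[197,311])
m=np.zeros(t.shape[:2],bool);m[95:205,255:375]=hsv[95:205,255:375,2]>170
c=max(blobs(m),key=cv2.contourArea);W=plane("top",c[:,0],.072);print("chest",cv2.minAreaRect((W[:,:2]*1000).astype(np.float32)))
m=np.zeros(t.shape[:2],bool);m[184:204,285:340]=(t[184:204,285:340].min(2)>110)
c=max(blobs(m,5),key=cv2.contourArea);W=plane("top",c[:,0],.042);print("handle",cv2.minAreaRect((W[:,:2]*1000).astype(np.float32)))
crop=lambda im,x,y,w,h:cv2.resize(im[y:y+h,x:x+w],(400,400*h//w),interpolation=cv2.INTER_CUBIC)
cv2.imwrite("pics/c1.png",np.hstack([crop(t,255,95,120,120),crop(s,290,170,150,150)]))
E
```

```text
[] [((436.68182373046875, 233.9545440673828), 4.778231143951416), ((463.0, 237.0), 2.2361679077148438)]Traceback (most recent call last):
  File "<stdin>", line 10, in <module>
IndexError: list index out of range
```

```bash
cat > m.py <<'E'
from h import *
np.set_printoptions(precision=4,suppress=True)
s=cv2.imread("pics/scene0.png");t=cv2.imread("pics/top0.png")
def dark(im,x0,y0,x1,y1):
    m=np.zeros(im.shape[:2],bool); m[y0:y1,x0:x1]=im[y0:y1,x0:x1].max(2)<110
    return [( cv2.minEnclosingCircle(c),cv2.contourArea(c)) for c in sorted(blobs(m,6),key=cv2.contourArea)[::-1]]
Sl=dark(s,168,258,190,279)[0];Ss=dark(s,139,283,156,300)[0];Tt=dark(t,425,222,475,248)
print(Sl,Ss,Tt)
for i,S in enumerate((Sl,Ss)):
    print("tear",i,tri(S[0][0],Tt[i][0][0]),plane("top",[Tt[i][0][0]],[.052,.049][i]))
m=np.zeros(t.shape[:2],bool);m[205:265,400:495]=t[205:265,400:495].min(2)>150
c=max(blobs(m),key=cv2.contourArea);W=plane("top",c[:,0],.04);r=cv2.minAreaRect((W[:,:2]*1000).astype(np.float32));print("riser",r)
hsv=cv2.cvtColor(t,cv2.COLOR_BGR2HSV)
print(hsv[148,313],hsv[181,313],hsv[90,340],t[197,311])
m=np.zeros(t.shape[:2],bool);m[95:205,255:375]=hsv[95:205,255:375,2]>170
c=max(blobs(m),key=cv2.contourArea);W=plane("top",c[:,0],.072);print("chest",cv2.minAreaRect((W[:,:2]*1000).astype(np.float32)))
m=np.zeros(t.shape[:2],bool);m[187:204,285:340]=(t[187:204,285:340].min(2)>110)
c=max(blobs(m,5),key=cv2.contourArea);W=plane("top",c[:,0],.042);print("handle",cv2.minAreaRect((W[:,:2]*1000).astype(np.float32)))
crop=lambda im,x,y,w,h:cv2.resize(im[y:y+h,x:x+w],(400,400*h//w),interpolation=cv2.INTER_CUBIC)
cv2.imwrite("pics/c1.png",np.hstack([crop(t,255,95,120,120),crop(s,290,170,150,150)]))
E
python3 m.py
```

```text
(((178.5869598388672, 268.4130554199219), 8.392254829406738), 180.0) (((147.0, 290.5), 5.590270042419434), 76.5) [(((436.8999938964844, 233.89999389648438), 5.515541076660156), 79.5), (((463.1000061035156, 236.89999389648438), 3.1017088890075684), 21.5)]
tear 0 (array([ 0.5039, -0.2594,  0.0498]), np.float64(8.343363026416052e-05)) [[ 0.5038 -0.2588  0.052 ]]
tear 1 (array([ 0.4948, -0.3292,  0.0456]), np.float64(3.376933489572741e-05)) [[ 0.4947 -0.328   0.049 ]]
riser ((500.6197814941406, -290.68988037109375), (83.20307159423828, 157.49929809570312), 1.5731524229049683)
[ 17 160 242] [ 23 113 247] [ 11 163 167] [219 227 236]
chest ((715.3665771484375, 63.69643783569336), (206.45553588867188, 232.3544464111328), 86.42411804199219)
handle ((618.8842163085938, 69.48056030273438), (106.33185577392578, 32.19829559326172), 88.90025329589844)
```

View pics/c1.png

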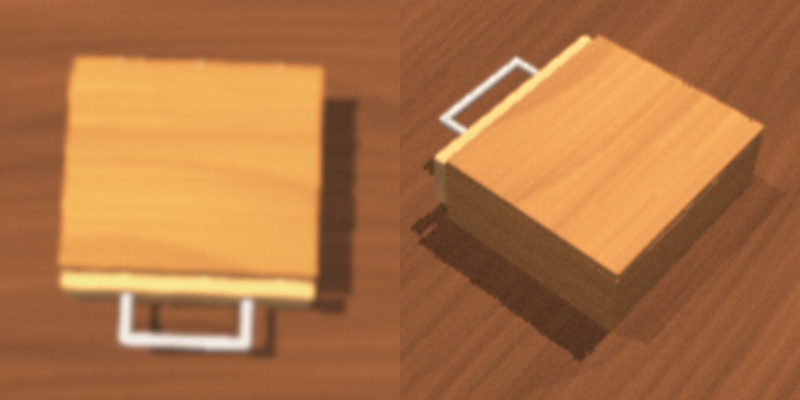

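Crop shows the chest slightly yawed; top-face corners in crop are (75,57),(323,67),(318,276),(60,270), bar ends (124,344),(249,349).

Run:
```python
from h import *
np.set_printoptions(precision=4,suppress=True)
A=np.array([(75,57),(323,67),(318,276),(60,270),(124,344),(249,349)])/400*120+(255-.35,95-.35)
B=np.array([(198,37),(363,127),(217,275),(47,163),(119,62),(43,120)])/400*150+(290-.3,170-.3)
z=[.072]*4+[.042]*2
print(np.array([plane("top",[a],h)[0] for a,h in zip(A,z)]))
print(np.array([plane("scene",[a],h)[0] for a,h in zip(B,z)]))
print(tri(B[0],A[0]),tri(B[4],A[4]),tri(B[5],A[5]),"(guess on correspondence)")
```

```text
[[ 0.8337  0.1524  0.072 ]
 [ 0.8215 -0.0444  0.072 ]
 [ 0.653  -0.0356  0.072 ]
 [ 0.6616  0.1646  0.072 ]
 [ 0.6068  0.1178  0.042 ]
 [ 0.6009  0.0185  0.042 ]]
[[ 0.6685  0.1602  0.072 ]
 [ 0.8352  0.1509  0.072 ]
 [ 0.8229 -0.0456  0.072 ]
 [ 0.6575 -0.0371  0.072 ]
 [ 0.614   0.1177  0.042 ]
 [ 0.606   0.0195  0.042 ]]
(array([0.7541, 0.1025, 0.1835]), np.float64(0.09861048077679524)) (array([0.6093, 0.1199, 0.037 ]), np.float64(0.0050732051868090855)) (array([0.6028, 0.0199, 0.0392]), np.float64(0.004287551653202015)) (guess on correspondence)
```

```bash
cat > go.py <<'E'
# prints rows towards x y z yaw(deg, of tool x) ; usage: go.py x y z yaw n
import sys; from h import *
from scipy.spatial.transform import Rotation as Ro
s=robot.sense(); q=s["orientation"]; R=Ro.from_quat([q[1],q[2],q[3],q[0]])
x,y,z,yaw,n=map(float,sys.argv[1:]); n=int(n); a=np.radians(yaw); c,si=np.cos(a),np.sin(a)
G=Ro.from_matrix(np.array([[c,si,0],[si,-c,0],[0,0,-1]]))
d=(np.array([x,y,z])-s["ee_pos"])/n; rv=(R.inv()*G).as_rotvec()/n
print(s["time_s"],s["ee_pos"].round(4),"tilt/turn deg",np.degrees(rv*n).round(2),"F",s["force"].round(1),"g",round(s["grip_width"],3))
for i in range(n):
    print([(R.inv().apply(d)/.5).round(4).tolist(),(np.degrees(rv)/5).round(3).tolist()]); R=R*Ro.from_rotvec(rv)
E
python3 go.py .609 .067 .16 -3.2 16
```

```text
0.1 [ 0.1959 -0.5668  0.2041] tilt/turn deg [ -0.07   0.09 -67.73] F [-0.3  0.5  0.6] g 1.001
[[-0.058, -0.0747, 0.0056], [-0.001, 0.001, -0.847]]
[[-0.0523, -0.0788, 0.0056], [-0.001, 0.001, -0.847]]
[[-0.0464, -0.0824, 0.0056], [-0.001, 0.001, -0.847]]
[[-0.0402, -0.0856, 0.0056], [-0.001, 0.001, -0.847]]
[[-0.0337, -0.0883, 0.0056], [-0.001, 0.001, -0.847]]
[[-0.0271, -0.0906, 0.0056], [-0.001, 0.001, -0.847]]
[[-0.0204, -0.0923, 0.0056], [-0.001, 0.001, -0.847]]
[[-0.0135, -0.0936, 0.0056], [-0.001, 0.001, -0.847]]
[[-0.0065, -0.0943, 0.0056], [-0.001, 0.001, -0.847]]
[[0.0004, -0.0946, 0.0055], [-0.001, 0.001, -0.847]]
[[0.0074, -0.0943, 0.0055], [-0.001, 0.001, -0.847]]
[[0.0144, -0.0935, 0.0055], [-0.001, 0.001, -0.847]]
[[0.0212, -0.0922, 0.0055], [-0.001, 0.001, -0.847]]
[[0.028, -0.0903, 0.0055], [-0.001, 0.001, -0.847]]
[[0.0345, -0.088, 0.0055], [-0.001, 0.001, -0.847]]
[[0.0409, -0.0852, 0.0055], [-0.001, 0.001, -0.847]]
```

{"api": "play_rows", "payload": {
  "moves": [
    [0.35,[-0.058,-0.075,0.0055],[0,0,-0.847]],
    [0.35,[-0.052,-0.079,0.0055],[0,0,-0.847]],
    [0.35,[-0.046,-0.082,0.0055],[0,0,-0.847]],
    [0.35,[-0.04,-0.086,0.0055],[0,0,-0.847]],
    [0.35,[-0.034,-0.088,0.0055],[0,0,-0.847]],
    [0.35,[-0.027,-0.09,0.0055],[0,0,-0.847]],
    [0.35,[-0.02,-0.092,0.0055],[0,0,-0.847]],
    [0.35,[-0.0135,-0.0935,0.0055],[0,0,-0.847]]
  ]
}}

```text
time_s: 0.9
ee_pos: [0.4031, -0.2492, 0.1827]
orientation: [-0.0, 0.949, -0.316, -0.0]
force: [0.5, -0.0, -0.3]
grip_width: 0.351
```

{"api": "play_rows", "payload": {
  "moves": [
    [0.35,[-0.0065,-0.094,0.0055],[0,0,-0.847]],
    [0.35,[0,-0.0945,0.0055],[0,0,-0.847]],
    [0.35,[0.0075,-0.094,0.0055],[0,0,-0.847]],
    [0.35,[0.0145,-0.0935,0.0055],[0,0,-0.847]],
    [0.35,[0.021,-0.092,0.0055],[0,0,-0.847]],
    [0.35,[0.028,-0.09,0.0055],[0,0,-0.847]],
    [0.35,[0.0345,-0.088,0.0055],[0,0,-0.847]],
    [0.35,[0.041,-0.085,0.0055],[0,0,-0.847]]
  ]
}}

```text
time_s: 1.7
ee_pos: [0.6091, 0.0673, 0.1605]
orientation: [0.0, 1.0, -0.026, -0.0]
force: [-0.2, -0.2, 0.3]
grip_width: 0.35
```

{"api": "play_rows", "payload": {
  "moves": [
    [0.35,[0,0,0],[0,0,0]],
    [0.35,[0,0,0],[0,0,0]]
  ]
}}

```text
time_s: 1.9
ee_pos: [0.6083, 0.0663, 0.1597]
orientation: [0.0, 1.0, -0.027, -0.001]
force: [-0.1, -0.5, 0.3]
grip_width: 0.356
```

```bash
python3 go.py .609 .067 .09 -3.2 3
python3 - <<'E'
from h import *
s=viewer.grab_frame("scene");t=viewer.grab_frame("top")
crop=lambda im,x,y,w,h:cv2.resize(im[y:y+h,x:x+w],(400,400*h//w),interpolation=cv2.INTER_CUBIC)
cv2.imwrite("pics/c2.png",np.hstack([crop(t,255,95,120,120),crop(s,270,130,150,150)]))
E
```

```text
1.9 [0.6083 0.0663 0.1597] tilt/turn deg [0.04 0.15 0.12] F [-0.1 -0.5  0.3] g 0.356
[[0.0006, -0.0005, 0.0465], [0.003, 0.01, 0.008]]
[[0.0005, -0.0005, 0.0465], [0.003, 0.01, 0.008]]
[[0.0005, -0.0005, 0.0465], [0.003, 0.01, 0.008]]
```

View pics/c2.png

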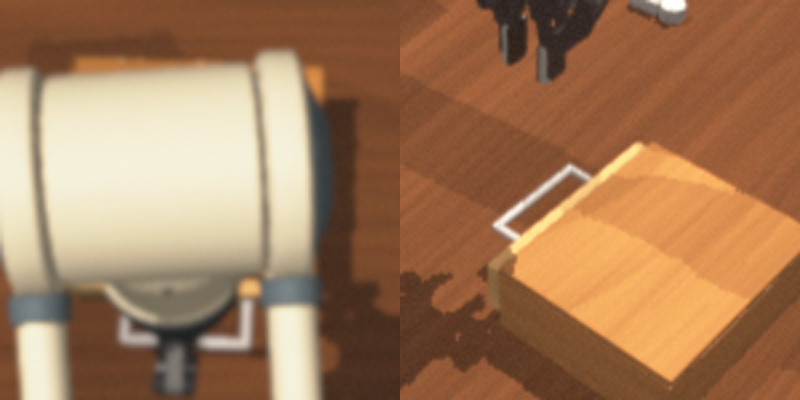

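Fingers are above the bar, straddling it. Descend and grip.

{"api": "play_rows", "payload": {
  "moves": [
    [0.35,[0,0,0.05],[0,0,0]],
    [0.35,[0,0,0.05],[0,0,0]],
    [0.35,[0,0,0.05],[0,0,0]],
    [0.35,[0,0,0.04],[0,0,0]],
    [0.35,[0,0,0.03],[0,0,0]],
    [0.35,[0,0,0.03],[0,0,0]],
    [0.35,[0,0,0.02],[0,0,0]],
    [0.35,[0,0,0],[0,0,0]]
  ],
  "newtons": 40
}}

```text
time_s: 2.8
ee_pos: [0.6077, 0.065, 0.0247]
orientation: [0.0, 1.0, -0.028, -0.001]
force: [-0.1, -0.3, -0.3]
grip_width: 0.347
```

{"api": "play_rows", "payload": {
  "moves": [
    [0,[0,0,0],[0,0,0]],
    [0,[0,0,0],[0,0,0]],
    [0,[0,0,0],[0,0,0]],
    [0,[0,0,0],[0,0,0]]
  ]
}}

```text
time_s: 3.2
ee_pos: [0.609, 0.0655, 0.0269]
orientation: [-0.0, 1.0, -0.028, 0.001]
force: [0.4, -0.1, 0.0]
grip_width: 0.0
```

Opening reads 0, so the bar may not be between the fingers. Looking.

Run:
```python
from h import *
s=viewer.grab_frame("scene");t=viewer.grab_frame("top")
crop=lambda im,x,y,w,h:cv2.resize(im[y:y+h,x:x+w],(400,400*h//w),interpolation=cv2.INTER_CUBIC)
cv2.imwrite("pics/c3.png",np.hstack([crop(t,265,150,90,90),crop(s,280,160,80,80)]))
P=robot.sense()["ee_pos"];print(P,proj("scene",[P]),proj("top",[P]))
```

```text
[0.60876702 0.06548577 0.02656558] [[319.24967395 208.7074271 ]] [[311.70565179 197.51946613]]
```

View pics/c3.png

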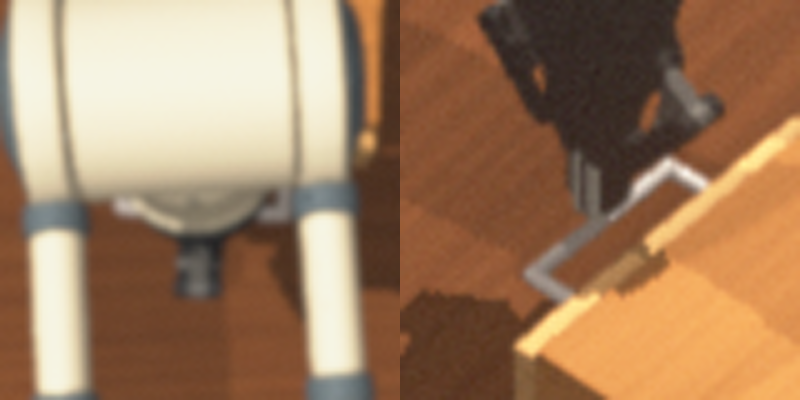

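Run:
```python
from h import *
for z in(.155,.16,.165,.17,.175): print(z,proj("scene",[[.5933,.0673,z],[.6233,.0655,z],[.5933-.014,.0673,z],[.6233+.014,.0655,z]]).round(1).tolist())
for z in(.022,.0266,.035,.045): print(z,proj("scene",[[.6087,.0655,z],[.6087,.0545,z],[.6087,.0765,z]]).round(1).tolist())
for x in(.605,.61,.615): print(x,proj("scene",[[x,.0655,.046]]).round(1).tolist(), proj("top",[[x,.0655,.046]]).round(1).tolist())
print(robot.sense())
im=cv2.imread("pics/c3.png")
```

```text
0.155 [[313.9, 163.6], [324.3, 169.5], [308.9, 161.1], [329.5, 172.1]]
0.16 [[313.9, 161.8], [324.3, 167.7], [308.9, 159.4], [329.5, 170.3]]
0.165 [[313.8, 160.0], [324.3, 165.9], [308.8, 157.6], [329.5, 168.5]]
0.17 [[313.8, 158.2], [324.3, 164.0], [308.8, 155.7], [329.6, 166.6]]
0.175 [[313.8, 156.4], [324.3, 162.2], [308.7, 153.9], [329.6, 164.8]]
0.022 [[319.2, 210.0], [316.4, 212.7], [322.1, 207.5]]
0.0266 [[319.2, 208.7], [316.3, 211.3], [322.1, 206.1]]
0.035 [[319.2, 206.2], [316.3, 208.8], [322.1, 203.6]]
0.045 [[319.2, 203.1], [316.3, 205.7], [322.1, 200.5]]
0.605 [[317.9, 202.1]] [[311.5, 197.9]]
0.61 [[319.6, 203.1]] [[311.5, 196.1]]
0.615 [[321.3, 204.0]] [[311.5, 194.2]]
{'time_s': 3.3, 'joints': array([ 5.16092264e-02,  1.61070235e-01,  1.47225747e+00, -1.49395509e-05,
        1.50764896e+00,  1.06885676e-01]), 'dq': array([ 0.00012326,  0.00338179,  0.00305772, -0.00031892, -0.00046753,
        0.00095629]), 'tau': array([-3.31194697e-04, -4.79871190e+01, -4.08753240e+01, -1.05443605e-04,
       -3.94565344e-03, -2.63430553e-05]), 'ee_pos': array([0.60876702, 0.06548577, 0.02656558]), 'orientation': array([-1.69503168e-05,  9.99618054e-01, -2.76342360e-02,  3.07614426e-04]), 'force': array([ 0.05817908,  0.20652852, -0.99980375]), 'ft_torque': array([0.04394926, 0.02417109, 0.05364149]), 'grip_width': -0.003035735636784234}
```

Tips show at (319,203), about 19 mm higher than the reported TCP projects. They shut just above the bar. Lowering 15 mm with the fingers open stays clear of the surface either way.

{"api": "play_rows", "payload": {
  "moves": [
    [0.35,[0,0,0],[0,0,0]],
    [0.35,[0,0,0],[0,0,0]],
    [0.35,[0,0,0.01],[0,0,0]],
    [0.35,[0,0,0.01],[0,0,0]],
    [0.35,[0,0,0.01],[0,0,0]],
    [0.35,[0,0,0],[0,0,0]]
  ]
}}

```text
time_s: 3.9
ee_pos: [0.6077, 0.0654, 0.0096]
orientation: [0.0, 1.0, -0.028, -0.001]
force: [-0.9, -1.3, 0.1]
grip_width: 0.35
```

{"api": "play_rows", "payload": {
  "moves": [
    [0,[0,0,0],[0,0,0]],
    [0,[0,0,0],[0,0,0]],
    [0,[0,0,0],[0,0,0]],
    [0,[0,0,0],[0,0,0]]
  ]
}}

```text
time_s: 4.3
ee_pos: [0.6086, 0.0654, 0.0113]
orientation: [-0.0, 1.0, -0.028, 0.0]
force: [0.4, 0.5, -0.8]
grip_width: 0.073
```

Run:
```python
from h import *
s=viewer.grab_frame("scene");t=viewer.grab_frame("top")
crop=lambda im,x,y,w,h:cv2.resize(im[y:y+h,x:x+w],(400,400*h//w),interpolation=cv2.INTER_CUBIC)
cv2.imwrite("pics/c4.png",np.hstack([crop(t,265,150,90,90),crop(s,280,160,80,80)]))
```

```text
(no output)
```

Bar gripped (0.073 ≈ 6–8 mm). Pull.

{"api": "play_rows", "payload": {
  "moves": [
    [0,[-0.02,0,0],[0,0,0]],
    [0,[-0.03,0,0],[0,0,0]],
    [0,[-0.03,0,0],[0,0,0]],
    [0,[-0.03,0,0],[0,0,0]],
    [0,[-0.03,0,0],[0,0,0]],
    [0,[-0.03,0,0],[0,0,0]],
    [0,[-0.03,0,0],[0,0,0]],
    [0,[-0.02,0,0],[0,0,0]]
  ]
}}

```text
time_s: 5.2
ee_pos: [0.4979, 0.0723, 0.0113]
orientation: [-0.001, 1.0, -0.027, 0.001]
force: [2.8, 3.2, -3.2]
grip_width: 0.071
```

{"api": "play_rows", "payload": {
  "moves": [
    [0,[-0.01,0,0],[0,0,0]],
    [0,[-0.01,0,0],[0,0,0]],
    [0,[-0.006,0,0],[0,0,0]],
    [0,[0,0,0],[0,0,0]],
    [0,[0,0,0],[0,0,0]]
  ]
}}

```text
time_s: 5.7
ee_pos: [0.4861, 0.073, 0.0112]
orientation: [-0.001, 1.0, -0.027, 0.0]
force: [1.8, 4.5, -2.6]
grip_width: 0.07
```

Run:
```python
from h import *
s=viewer.grab_frame("scene")
print(robot.sense())
crop=lambda im,x,y,w,h:cv2.resize(im[y:y+h,x:x+w],(800,800*h//w),interpolation=cv2.INTER_CUBIC)
cv2.imwrite("pics/c5.png",crop(s,200,130,240,160))
```

```text
{'time_s': 5.75, 'joints': array([ 7.87816776e-02, -1.54681643e-01,  1.81654181e+00,  1.37911846e-03,
        1.47882562e+00,  1.33680850e-01]), 'dq': array([-0.00108794,  0.00159713, -0.00277264,  0.00219027,  0.00249704,
       -0.0005493 ]), 'tau': array([ -2.16155805, -34.57472205, -40.42364001,  -1.569774  ,
         0.96260257,  -0.05860638]), 'ee_pos': array([0.48606563, 0.07298356, 0.0112645 ]), 'orientation': array([-7.30880955e-04,  9.99621214e-01, -2.75091248e-02,  3.78069356e-04]), 'force': array([ 3.30262232,  5.0305575 , -2.27528994]), 'ft_torque': array([ 0.79203395, -0.40887312, -0.06155529]), 'grip_width': 0.06364400571896194}
```

View pics/c5.png

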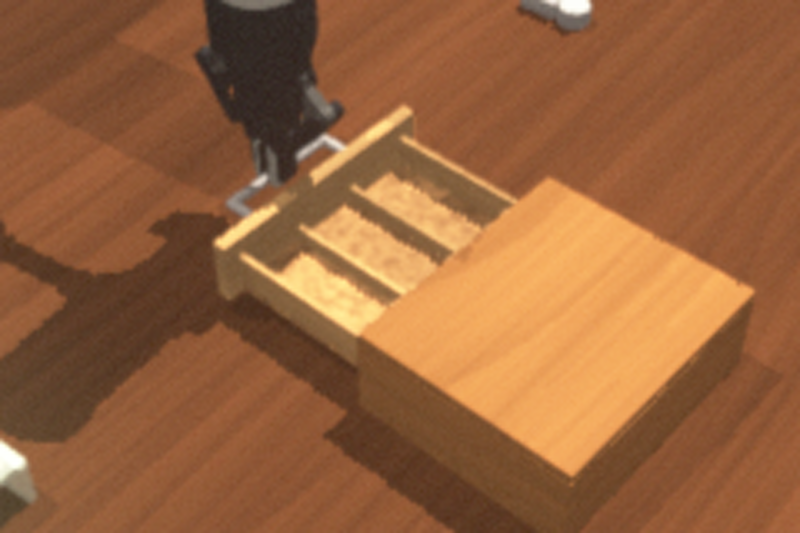

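The drawer is out about 123 mm with the pockets visible. A small pull to the stop, then release and rise.

{"api": "play_rows", "payload": {
  "moves": [
    [0,[-0.006,0,0],[0,0,0]],
    [0,[0,0,0],[0,0,0]],
    [0.33,[0,0,0],[0,0,0]],
    [0.33,[0,0,0],[0,0,0]],
    [0.33,[0,0,0],[0,0,0]]
  ]
}}

```text
time_s: 6.25
ee_pos: [0.4825, 0.072, 0.0113]
orientation: [0.0, 1.0, -0.028, -0.0]
force: [0.4, 0.8, 1.3]
grip_width: 0.333
```

{"api": "play_rows", "payload": {
  "moves": [
    [0.33,[0,0,-0.03],[0,0,0]],
    [0.33,[0,0,-0.06],[0,0,0]],
    [0.33,[0,0,-0.1],[0,0,0]],
    [0.33,[0,0,-0.1],[0,0,0]]
  ]
}}

```text
time_s: 6.65
ee_pos: [0.4819, 0.0722, 0.1584]
orientation: [0.0, 1.0, -0.028, -0.0]
force: [1.7, -0.4, -0.9]
grip_width: 0.331
```

```bash
python3 go.py .504 -.259 .125 -3.2 8
```

```text
6.65 [0.4819 0.0722 0.1584] tilt/turn deg [0.02 0.05 0.02] F [ 1.7 -0.4 -0.9] g 0.331
[[0.0101, 0.0824, 0.0084], [0.001, 0.001, 0.0]]
[[0.0101, 0.0824, 0.0084], [0.001, 0.001, 0.0]]
[[0.0101, 0.0824, 0.0084], [0.001, 0.001, 0.0]]
[[0.0101, 0.0824, 0.0084], [0.001, 0.001, 0.0]]
[[0.0101, 0.0824, 0.0084], [0.001, 0.001, 0.0]]
[[0.0101, 0.0824, 0.0084], [0.001, 0.001, 0.0]]
[[0.0101, 0.0824, 0.0084], [0.001, 0.001, 0.0]]
[[0.0101, 0.0824, 0.0084], [0.001, 0.001, 0.0]]
```

{"api": "play_rows", "payload": {
  "moves": [
    [0.6,[0.01,0.0825,0.0085],[0,0,0]],
    [0.6,[0.01,0.0825,0.0085],[0,0,0]],
    [0.6,[0.01,0.0825,0.0085],[0,0,0]],
    [0.6,[0.01,0.0825,0.0085],[0,0,0]],
    [0.6,[0.01,0.0825,0.0085],[0,0,0]],
    [0.6,[0.01,0.0825,0.0085],[0,0,0]],
    [0.6,[0.01,0.0825,0.0085],[0,0,0]],
    [0.6,[0.01,0.0825,0.0085],[0,0,0]]
  ]
}}

```text
time_s: 7.45
ee_pos: [0.5043, -0.2613, 0.1236]
orientation: [0.0, 1.0, -0.028, 0.001]
force: [0.5, -0.1, 0.2]
grip_width: 0.6
```

{"api": "play_rows", "payload": {
  "moves": [
    [0.6,[0,0,0.05],[0,0,0]],
    [0.6,[0,0,0.05],[0,0,0]],
    [0.6,[0,0,0.03],[0,0,0]],
    [0.6,[0,0,0],[0,0,0]]
  ]
}}

```text
time_s: 7.85
ee_pos: [0.5031, -0.2585, 0.0552]
orientation: [-0.001, 1.0, -0.028, -0.002]
force: [0.1, 0.1, -0.1]
grip_width: 0.595
```

Run:
```python
from h import *
s=viewer.grab_frame("scene");t=viewer.grab_frame("top")
cv2.imwrite("pics/s6.png",s);cv2.imwrite("pics/t6.png",t)
P=robot.sense()["ee_pos"];print(P)
for dz in(0,.01,.02,.03): print(dz,((proj("scene",[P+[-.0255,0.001,dz],P+[.0255,-.001,dz]])-[110,200])*5).round().tolist())
crop=lambda im,x,y,w,h:cv2.resize(im[y:y+h,x:x+w],(500,500*h//w),interpolation=cv2.INTER_CUBIC)
cv2.imwrite("pics/c6.png",crop(s,110,200,100,110))
# drawer in the open state: top view
cv2.imwrite("pics/c6t.png",cv2.resize(t[130:270,260:370],None,fx=4,fy=4,interpolation=cv2.INTER_CUBIC))
```

```text
[ 0.50473739 -0.2592198   0.05831531]
0 [[301.0, 297.0], [379.0, 363.0]]
0.01 [[295.0, 282.0], [374.0, 348.0]]
0.02 [[289.0, 266.0], [368.0, 332.0]]
0.03 [[283.0, 250.0], [362.0, 316.0]]
```

View pics/c6.png

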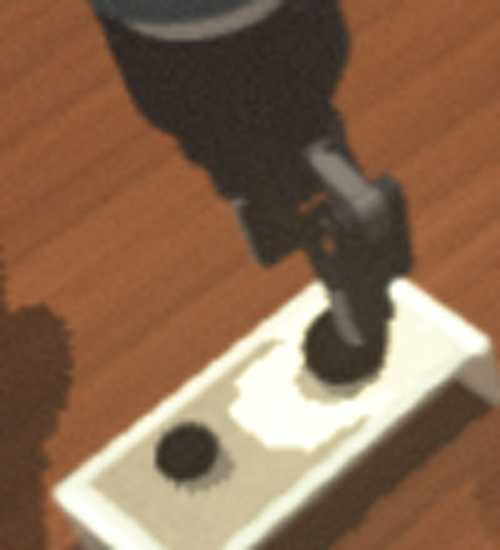

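View pics/c6t.png

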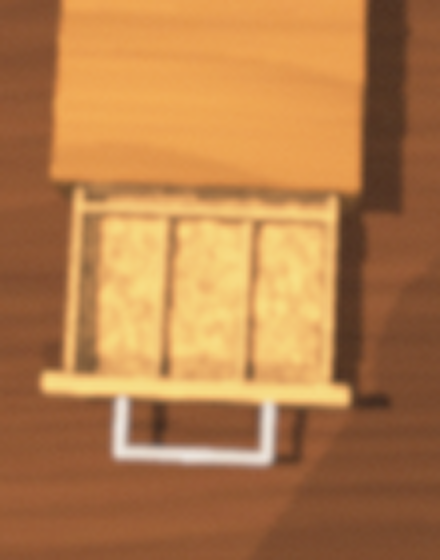

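c6: open near-finger tip at (355,343), which again fits a tip about 19–20 mm above the reported TCP; large tear at (345,345) and small at (188,452) in the crop. c6t: drawer open, pockets at crop x≈130, 210, 290, handle bar at (195,457). Grasp the larger tear.

{"api": "play_rows", "payload": {
  "moves": [
    [0.6,[0,0,0.02],[0,0,0]],
    [0.6,[0,0,0.02],[0,0,0]],
    [0.6,[0,0,0.01],[0,0,0]],
    [0.6,[0,0,0.01],[0,0,0]],
    [0.6,[0,0,0],[0,0,0]],
    [0.6,[0,0,0],[0,0,0]]
  ],
  "newtons": 25
}}

```text
time_s: 8.55
ee_pos: [0.5044, -0.2593, 0.0271]
orientation: [-0.0, 1.0, -0.028, -0.0]
force: [-0.2, -0.2, 0.5]
grip_width: 0.602
```

{"api": "play_rows", "payload": {
  "moves": [
    [0.3,[0,0,0],[0,0,0]],
    [0.3,[0,0,0],[0,0,0]],
    [0.3,[0,0,0],[0,0,0]],
    [0.3,[0,0,0],[0,0,0]]
  ]
}}

```text
time_s: 8.95
ee_pos: [0.5047, -0.2595, 0.0278]
orientation: [0.0, 1.0, -0.028, 0.0]
force: [-0.0, 0.2, 3.0]
grip_width: 0.357
```

Run:
```python
from h import *
np.set_printoptions(precision=4,suppress=True)
A=np.array([(118,457),(272,462)])/4+(260-.4,130-.4)
print("bar",plane("top",A,.042),plane("top",A,.042).mean(0))
# pocket floors ends: dividers top at z=.036 (x165,y380)-(172,215); (248,375)-(252,215)
B=np.array([(165,378),(172,218),(248,376),(253,218)])/4+(259.6,129.6)
print("dividers",plane("top",B,.036))
C=np.array([(66,374),(80,195),(333,383),(336,195)])/4+(259.6,129.6)
print("sides",plane("top",C,.048))
```

```text
bar [[0.4856 0.1261 0.042 ]
 [0.4806 0.0256 0.042 ]] [0.4831 0.0758 0.042 ]
dividers [[0.5371 0.0951 0.036 ]
 [0.6442 0.0891 0.036 ]
 [0.5374 0.0402 0.036 ]
 [0.6432 0.0348 0.036 ]]
sides [[ 0.5401  0.1591  0.048 ]
 [ 0.6588  0.1493  0.048 ]
 [ 0.531  -0.0152  0.048 ]
 [ 0.6555 -0.0204  0.048 ]]
```

Width 0.357 (30 mm) with +3 N upward: the fingers hold the upper slope, too high. Open slightly and lower in small steps.

{"api": "play_rows", "payload": {
  "moves": [
    [0.52,[0,0,0],[0,0,0]],
    [0.52,[0,0,0],[0,0,0]],
    [0.52,[0,0,0.005],[0,0,0]],
    [0.52,[0,0,0.005],[0,0,0]],
    [0.52,[0,0,0],[0,0,0]]
  ]
}}

```text
time_s: 9.45
ee_pos: [0.504, -0.2591, 0.0213]
orientation: [-0.0, 1.0, -0.028, -0.001]
force: [0.4, 0.6, 0.9]
grip_width: 0.519
```

Run:
```python
from h import *
s=viewer.grab_frame("scene");P=robot.sense();print(P["ee_pos"],P["force"])
cv2.imwrite("pics/c7.png",cv2.resize(s[235:305,130:220],None,fx=7,fy=7,interpolation=cv2.INTER_CUBIC))
print(((proj("scene",[[.504,-.259,.04],[.504,-.2595,.064]])-[130,235])*7).round())
```

```text
[ 0.50414716 -0.2591536   0.02159737] [-0.02741557 -0.2339426   0.08674795]
[[349. 254.]
 [329. 204.]]
```

View pics/c7.png

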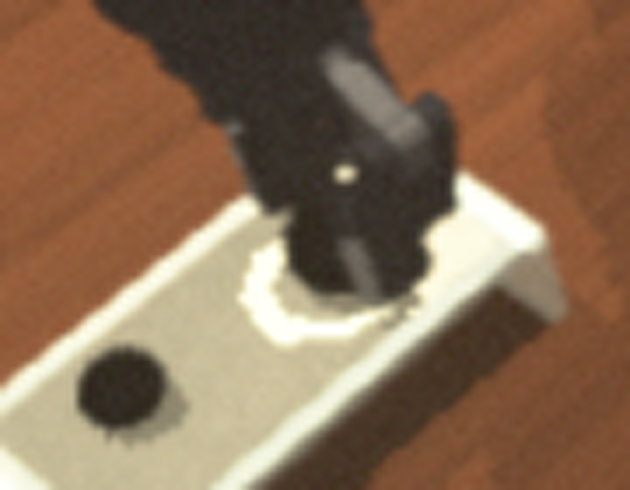

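c7: finger tip at (372,302), tear at (345,260) undisturbed, still a few mm above the liner. Lower 4 mm more, then close.

{"api": "play_rows", "payload": {
  "moves": [
    [0.52,[0,0,0.004],[0,0,0]],
    [0.52,[0,0,0.004],[0,0,0]],
    [0.52,[0,0,0],[0,0,0]]
  ]
}}

```text
time_s: 9.8
ee_pos: [0.5042, -0.2592, 0.0177]
orientation: [-0.0, 1.0, -0.028, -0.0]
force: [-0.4, -0.1, 0.1]
grip_width: 0.522
```

{"api": "play_rows", "payload": {
  "moves": [
    [0.3,[0,0,0],[0,0,0]],
    [0.3,[0,0,0],[0,0,0]],
    [0.3,[0,0,0],[0,0,0]],
    [0.3,[0,0,0],[0,0,0]]
  ]
}}

```text
time_s: 10.2
ee_pos: [0.5045, -0.2594, 0.0183]
orientation: [0.0, 1.0, -0.028, 0.0]
force: [-0.2, 0.1, 0.9]
grip_width: 0.388
```

Run:
```python
from h import *
P=robot.sense();print(P["ee_pos"],P["force"],P["grip_width"])
for z in(.04,.045,.05):print(z,((proj("scene",[[.526,-.271,z]])-[130,235])*7).round())
```

```text
[ 0.5045181  -0.25941238  0.01832041] [-0.18623368  0.10711447  0.86671566] 0.3875677669252545
0.04 [[365. 320.]]
0.045 [[361. 309.]]
0.05 [[357. 299.]]
```

{"api": "play_rows", "payload": {
  "moves": [
    [0.5,[0,0,0],[0,0,0]],
    [0.5,[0,0,0],[0,0,0]],
    [0.5,[0,0,0.005],[0,0,0]],
    [0.5,[0,0,0],[0,0,0]]
  ],
  "newtons": 30
}}

```text
time_s: 10.6
ee_pos: [0.5042, -0.2592, 0.0151]
orientation: [-0.0, 1.0, -0.028, -0.0]
force: [0.5, -0.0, -0.7]
grip_width: 0.5
```

{"api": "play_rows", "payload": {
  "moves": [
    [0.3,[0,0,0],[0,0,0]],
    [0.3,[0,0,0],[0,0,0]],
    [0.3,[0,0,0],[0,0,0]],
    [0.3,[0,0,0],[0,0,0]]
  ]
}}

```text
time_s: 11.0
ee_pos: [0.5045, -0.2593, 0.0157]
orientation: [0.0, 1.0, -0.028, 0.0]
force: [-0.2, -0.0, 0.9]
grip_width: 0.381
```

{"api": "play_rows", "payload": {
  "moves": [
    [0.3,[0,0,-0.006],[0,0,0]],
    [0.3,[0,0,-0.006],[0,0,0]],
    [0.3,[0,0,0],[0,0,0]]
  ]
}}

```text
time_s: 11.3
ee_pos: [0.5048, -0.2595, 0.0224]
orientation: [0.0, 1.0, -0.028, 0.0]
force: [0.3, 0.6, -0.5]
grip_width: 0.382
```

Run:
```python
from h import *
s=viewer.grab_frame("scene");P=robot.sense();print(P["ee_pos"],P["force"],P["grip_width"])
cv2.imwrite("pics/c8.png",cv2.resize(s[235:305,130:220],None,fx=7,fy=7,interpolation=cv2.INTER_CUBIC))
```

```text
[ 0.50468529 -0.25948443  0.02216164] [-0.01252049  0.94430416 -0.25468789] 0.3840018663209906
```

View pics/c8.png

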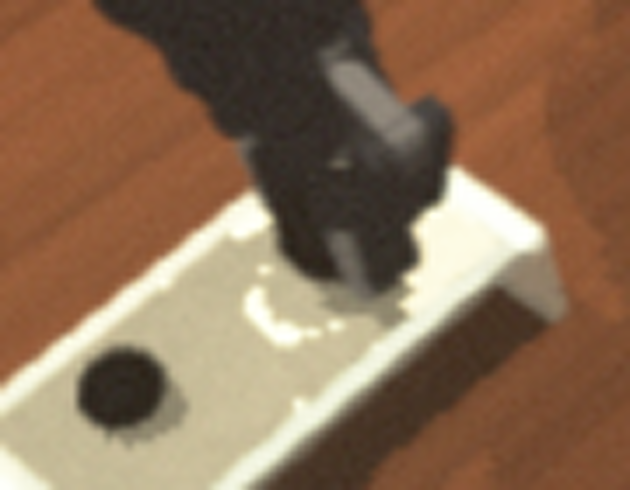

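The tear is lifted (now dark at (320,250), base clear of the liner), the small one still at (122,388). Raise and carry.

{"api": "play_rows", "payload": {
  "moves": [
    [0.3,[0,0,-0.02],[0,0,0]],
    [0.3,[0,0,-0.04],[0,0,0]],
    [0.3,[0,0,-0.05],[0,0,0]],
    [0.3,[0,0,-0.05],[0,0,0]],
    [0.3,[0,0,-0.03],[0,0,0]],
    [0.3,[0,0,-0.01],[0,0,0]]
  ]
}}

```text
time_s: 11.95
ee_pos: [0.5053, -0.2598, 0.1244]
orientation: [0.001, 1.0, -0.028, 0.002]
force: [-1.0, -0.2, -0.6]
grip_width: 0.383
```

```bash
python3 go.py .593 .123 .12 -3.2 12 | sed -n 1,2p
```

```text
11.95 [ 0.5053 -0.2598  0.1244] tilt/turn deg [ 0.1  -0.2   0.03] F [-1.  -0.2 -0.6] g 0.383
[[0.0111, -0.0645, 0.0007], [0.002, -0.003, 0.001]]
```

{"api": "play_rows", "payload": {
  "moves": [
    [0.3,[0.005,-0.03,0],[0,0,0]],
    [0.3,[0.0095,-0.055,0],[0,0,0]],
    [0.3,[0.012,-0.07,0],[0,0,0]],
    [0.3,[0.012,-0.07,0],[0,0,0]],
    [0.3,[0.012,-0.07,0],[0,0,0]],
    [0.3,[0.012,-0.07,0],[0,0,0]],
    [0.3,[0.012,-0.07,0],[0,0,0]],
    [0.3,[0.012,-0.07,0],[0,0,0]]
  ]
}}

```text
time_s: 12.75
ee_pos: [0.5607, -0.0069, 0.1196]
orientation: [-0.0, 1.0, -0.027, -0.002]
force: [1.6, -0.6, -0.2]
grip_width: 0.387
```

{"api": "play_rows", "payload": {
  "moves": [
    [0.3,[0.012,-0.07,0],[0,0,0]],
    [0.3,[0.012,-0.07,0],[0,0,0]],
    [0.3,[0.012,-0.07,0],[0,0,0]],
    [0.3,[0.007,-0.04,0],[0,0,0]],
    [0.3,[0.0035,-0.019,0],[0,0,0]],
    [0.3,[0,0,0],[0,0,0]]
  ]
}}

```text
time_s: 13.35
ee_pos: [0.5914, 0.1248, 0.12]
orientation: [0.0, 1.0, -0.027, -0.001]
force: [-0.2, -0.7, -0.3]
grip_width: 0.386
```

```bash
python3 go.py .593 .123 .0 -3.2 8 | sed -n 1,2p
```

```text
13.35 [0.5914 0.1248 0.12  ] tilt/turn deg [0.02 0.15 0.15] F [-0.2 -0.7 -0.3] g 0.386
[[0.0005, 0.0004, 0.03], [0.001, 0.004, 0.004]]
```

{"api": "play_rows", "payload": {
  "moves": [
    [0.3,[0,0.004,0.03],[0,0,0]],
    [0.3,[0,0,0.05],[0,0,0]],
    [0.3,[0,0,0.05],[0,0,0]],
    [0.3,[0,0,0.04],[0,0,0]],
    [0.3,[0,0,0.03],[0,0,0]],
    [0.3,[0,0,0.02],[0,0,0]],
    [0.3,[0,0,0.01],[0,0,0]],
    [0.3,[0,0,0],[0,0,0]]
  ]
}}

```text
time_s: 14.15
ee_pos: [0.592, 0.1211, 0.0063]
orientation: [0.0, 1.0, -0.028, -0.0]
force: [-0.0, 0.4, -0.4]
grip_width: 0.384
```

{"api": "play_rows", "payload": {
  "moves": [
    [0.3,[0,0,0.004],[0,0,0]],
    [0.3,[0,0,0.004],[0,0,0]],
    [0.3,[0,0,0],[0,0,0]],
    [0.3,[0,0,0],[0,0,0]]
  ]
}}

```text
time_s: 14.55
ee_pos: [0.5923, 0.1215, 0.0031]
orientation: [-0.0, 1.0, -0.028, 0.0]
force: [0.5, 0.3, -0.5]
grip_width: 0.384
```

{"api": "play_rows", "payload": {
  "moves": [
    [0.3,[0,0,0.004],[0,0,0]],
    [0.3,[0,0,0.004],[0,0,0]],
    [0.3,[0,0,0],[0,0,0]]
  ]
}}

```text
time_s: 14.85
ee_pos: [0.5919, 0.1214, -0.0018]
orientation: [0.0, 1.0, -0.028, -0.0]
force: [0.2, -0.0, -1.0]
grip_width: 0.386
```

{"api": "play_rows", "payload": {
  "moves": [
    [0.45,[0,0,0],[0,0,0]],
    [0.55,[0,0,0],[0,0,0]],
    [0.55,[0,0,0],[0,0,0]],
    [0.55,[0,0,0],[0,0,0]]
  ]
}}

```text
time_s: 15.25
ee_pos: [0.5922, 0.1214, -0.0012]
orientation: [-0.0, 1.0, -0.028, 0.0]
force: [-0.7, -0.2, -0.7]
grip_width: 0.55
```

{"api": "play_rows", "payload": {
  "moves": [
    [0.55,[0,0,-0.02],[0,0,0]],
    [0.55,[0,0,-0.05],[0,0,0]],
    [0.55,[0,0,-0.08],[0,0,0]],
    [0.55,[0,0,-0.09],[0,0,0]],
    [0.55,[0,0,0],[0,0,0]]
  ]
}}

```text
time_s: 15.75
ee_pos: [0.5957, 0.122, 0.1286]
orientation: [-0.001, 1.0, -0.028, 0.007]
force: [1.1, 0.1, 1.8]
grip_width: 0.551
```

```bash
python3 go.py .4955 -.329 .12 -3.2 11 | sed -n 1,2p
```

```text
15.75 [0.5957 0.122  0.1286] tilt/turn deg [-0.16 -0.8   0.03] F [1.1 0.1 1.8] g 0.551
[[-0.0137, 0.0829, 0.0011], [-0.003, -0.015, 0.001]]
```

{"api": "play_rows", "payload": {
  "moves": [
    [0.5,[-0.0135,0.083,0],[0,0,0]],
    [0.5,[-0.0135,0.083,0],[0,0,0]],
    [0.5,[-0.0135,0.083,0],[0,0,0]],
    [0.5,[-0.0135,0.083,0],[0,0,0]],
    [0.5,[-0.0135,0.083,0],[0,0,0]],
    [0.5,[-0.0135,0.083,0],[0,0,0]],
    [0.5,[-0.0135,0.083,0],[0,0,0]],
    [0.5,[-0.0135,0.083,0],[0,0,0]]
  ]
}}

```text
time_s: 16.55
ee_pos: [0.5193, -0.2087, 0.1194]
orientation: [0.0, 1.0, -0.028, 0.001]
force: [0.9, 0.1, 0.2]
grip_width: 0.501
```

{"api": "play_rows", "payload": {
  "moves": [
    [0.5,[-0.0135,0.083,0],[0,0,0]],
    [0.5,[-0.0135,0.083,0],[0,0,0]],
    [0.5,[-0.0135,0.083,0],[0,0,0]],
    [0.5,[0,0,0],[0,0,0]],
    [0.5,[0,0,0],[0,0,0]]
  ]
}}

```text
time_s: 17.05
ee_pos: [0.4924, -0.3309, 0.1188]
orientation: [-0.0, 1.0, -0.029, 0.0]
force: [-0.7, -0.4, -0.4]
grip_width: 0.5
```

```bash
python3 go.py .4955 -.329 .05 -3.2 4 | sed -n 1,2p
cat > chk.py <<'E'
from h import *
np.set_printoptions(precision=4,suppress=True)
t=viewer.grab_frame("top");s=viewer.grab_frame("scene");cv2.imwrite("pics/t9.png",t);cv2.imwrite("pics/s9.png",s)
m=np.zeros(t.shape[:2],bool);m[185:228,280:345]=t[185:228,280:345].max(2)<90
for c in blobs(m,8):
    b=cv2.minEnclosingCircle(c);print("dark",b,cv2.contourArea(c),plane("top",[b[0]],.034))
E
python3 chk.py
```

```text
17.05 [ 0.4924 -0.3309  0.1188] tilt/turn deg [-0.03 -0.   -0.09] F [-0.7 -0.4 -0.4] g 0.5
[[0.0015, -0.001, 0.0344], [-0.001, -0.0, -0.005]]
dark ((290.5, 204.1666717529297), 5.911484718322754) 86.5 [[0.5909 0.1221 0.034 ]]
```

The larger tear is at (0.591, 0.122), in the left pocket. Now the smaller one.

{"api": "play_rows", "payload": {
  "moves": [
    [0.5,[0.0055,-0.0035,0.03],[0,0,0]],
    [0.5,[0,0,0.04],[0,0,0]],
    [0.5,[0,0,0.04],[0,0,0]],
    [0.5,[0,0,0.03],[0,0,0]],
    [0.5,[0,0,0.02],[0,0,0]],
    [0.5,[0,0,0.02],[0,0,0]],
    [0.5,[0,0,0.01],[0,0,0]],
    [0.5,[0,0,0],[0,0,0]]
  ]
}}

```text
time_s: 17.95
ee_pos: [0.4954, -0.3285, 0.0231]
orientation: [-0.0, 1.0, -0.028, -0.0]
force: [-0.3, -0.1, -0.3]
grip_width: 0.499
```

```bash
python3 go.py .4955 -.329 .0165 -3.2 2 | sed -n 1,2p
```

```text
17.95 [ 0.4954 -0.3285  0.0231] tilt/turn deg [-0.03  0.04  0.03] F [-0.3 -0.1 -0.3] g 0.499
[[0.0001, 0.0005, 0.0066], [-0.003, 0.004, 0.003]]
```

{"api": "play_rows", "payload": {
  "moves": [
    [0.5,[0,0,0.007],[0,0,0]],
    [0.5,[0,0,0.007],[0,0,0]],
    [0.5,[0,0,0],[0,0,0]]
  ],
  "newtons": 25
}}

```text
time_s: 18.25
ee_pos: [0.4955, -0.3287, 0.0164]
orientation: [-0.0, 1.0, -0.028, -0.0]
force: [-0.7, 0.3, -0.0]
grip_width: 0.496
```

{"api": "play_rows", "payload": {
  "moves": [
    [0.35,[0,0,0],[0,0,0]],
    [0.15,[0,0,0],[0,0,0]],
    [0.15,[0,0,0],[0,0,0]],
    [0.15,[0,0,0],[0,0,0]],
    [0.15,[0,0,0],[0,0,0]]
  ]
}}

```text
time_s: 18.75
ee_pos: [0.4958, -0.3288, 0.0171]
orientation: [0.0, 1.0, -0.028, 0.0]
force: [0.1, -0.9, 1.7]
grip_width: 0.246
```

{"api": "play_rows", "payload": {
  "moves": [
    [0.42,[0,0,0],[0,0,0]],
    [0.42,[0,0,0],[0,0,0]],
    [0.42,[0,0,0.003],[0,0,0]],
    [0.42,[0,0,0],[0,0,0]]
  ]
}}

```text
time_s: 19.15
ee_pos: [0.4953, -0.3285, 0.0147]
orientation: [-0.0, 1.0, -0.028, -0.0]
force: [0.5, 0.4, -0.4]
grip_width: 0.424
```

{"api": "play_rows", "payload": {
  "moves": [
    [0.15,[0,0,0],[0,0,0]],
    [0.15,[0,0,0],[0,0,0]],
    [0.15,[0,0,0],[0,0,0]],
    [0.15,[0,0,0],[0,0,0]],
    [0.15,[0,0,0],[0,0,0]]
  ]
}}

```text
time_s: 19.65
ee_pos: [0.4956, -0.3287, 0.0151]
orientation: [-0.0, 1.0, -0.028, -0.0]
force: [0.0, 0.8, -0.6]
grip_width: 0.248
```

{"api": "play_rows", "payload": {
  "moves": [
    [0.15,[0,0,-0.006],[0,0,0]],
    [0.15,[0,0,-0.006],[0,0,0]],
    [0.15,[0,0,0],[0,0,0]],
    [0.15,[0,0,0],[0,0,0]]
  ]
}}

```text
time_s: 20.05
ee_pos: [0.4957, -0.3288, 0.0215]
orientation: [0.0, 1.0, -0.028, 0.0]
force: [0.5, 0.4, -0.4]
grip_width: 0.243
```

Run:
```python
from h import *
s=viewer.grab_frame("scene")
cv2.imwrite("pics/c10.png",cv2.resize(s[245:325,110:200],None,fx=7,fy=7,interpolation=cv2.INTER_CUBIC))
```

```text
(no output)
```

View pics/c10.png

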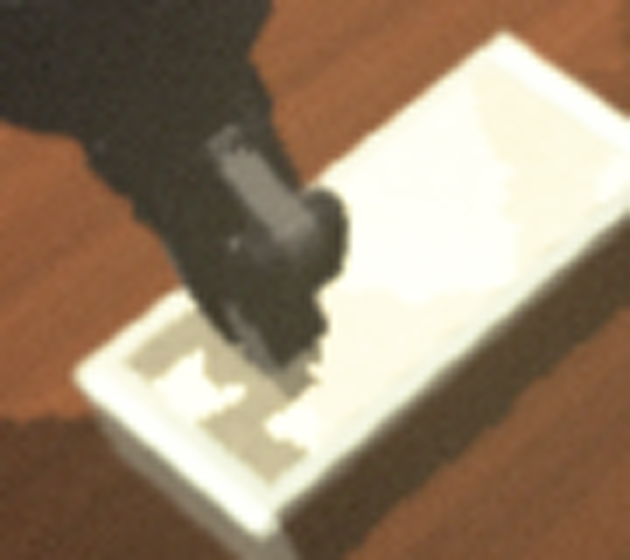

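c10: the fingers end at (285,380), and no tear is left on the riser, so the small one is held (width steady at 0.245). Raise and carry.

{"api": "play_rows", "payload": {
  "moves": [
    [0.15,[0,0,-0.02],[0,0,0]],
    [0.15,[0,0,-0.04],[0,0,0]],
    [0.15,[0,0,-0.05],[0,0,0]],
    [0.15,[0,0,-0.05],[0,0,0]],
    [0.15,[0,0,-0.03],[0,0,0]],
    [0.15,[0,0,-0.01],[0,0,0]],
    [0.15,[0,0,0],[0,0,0]]
  ]
}}

```text
time_s: 20.8
ee_pos: [0.4958, -0.3289, 0.1218]
orientation: [0.0, 1.0, -0.028, 0.0]
force: [-1.0, 0.0, -0.2]
grip_width: 0.248
```

```bash
python3 go.py .590 .066 .12 -3.2 12 | sed -n 1,2p
```

```text
20.8 [ 0.4958 -0.3289  0.1218] tilt/turn deg [ 0.04 -0.06  0.03] F [-1.   0.  -0.2] g 0.248
[[0.012, -0.0666, 0.0003], [0.001, -0.001, 0.0]]
```

{"api": "play_rows", "payload": {
  "moves": [
    [0.15,[0.0055,-0.03,0],[0,0,0]],
    [0.15,[0.01,-0.055,0],[0,0,0]],
    [0.15,[0.0126,-0.07,0],[0,0,0]],
    [0.15,[0.0126,-0.07,0],[0,0,0]],
    [0.15,[0.0126,-0.07,0],[0,0,0]],
    [0.15,[0.0126,-0.07,0],[0,0,0]],
    [0.15,[0.0126,-0.07,0],[0,0,0]],
    [0.15,[0.0126,-0.07,0],[0,0,0]]
  ]
}}

```text
time_s: 21.6
ee_pos: [0.5542, -0.0764, 0.1193]
orientation: [-0.0, 1.0, -0.027, -0.001]
force: [-0.0, -0.0, -0.0]
grip_width: 0.245
```

{"api": "play_rows", "payload": {
  "moves": [
    [0.15,[0.0126,-0.07,0],[0,0,0]],
    [0.15,[0.0126,-0.07,0],[0,0,0]],
    [0.15,[0.0126,-0.07,0],[0,0,0]],
    [0.15,[0.01,-0.055,0],[0,0,0]],
    [0.15,[0.005,-0.029,0],[0,0,0]],
    [0.15,[0,0,0],[0,0,0]],
    [0.15,[0,0,0],[0,0,0]]
  ]
}}

```text
time_s: 22.3
ee_pos: [0.589, 0.0658, 0.1204]
orientation: [0.0, 1.0, -0.028, -0.001]
force: [0.5, 0.1, -0.1]
grip_width: 0.249
```

```bash
python3 go.py .590 .066 .005 -3.2 8 | sed -n 1,2p
```

```text
22.3 [0.589  0.0658 0.1204] tilt/turn deg [0.05 0.08 0.04] F [ 0.5  0.1 -0.1] g 0.249
[[0.0003, -0.0001, 0.0288], [0.001, 0.002, 0.001]]
```

{"api": "play_rows", "payload": {
  "moves": [
    [0.15,[0,0,0.03],[0,0,0]],
    [0.15,[0,0,0.05],[0,0,0]],
    [0.15,[0,0,0.05],[0,0,0]],
    [0.15,[0,0,0.04],[0,0,0]],
    [0.15,[0,0,0.03],[0,0,0]],
    [0.15,[0,0,0.02],[0,0,0]],
    [0.15,[0,0,0.01],[0,0,0]],
    [0.15,[0,0,0],[0,0,0]]
  ]
}}

```text
time_s: 23.1
ee_pos: [0.5894, 0.0659, 0.0058]
orientation: [0.0, 1.0, -0.028, -0.0]
force: [-0.2, 1.6, -0.1]
grip_width: 0.251
```

{"api": "play_rows", "payload": {
  "moves": [
    [0.15,[0,0,0.005],[0,0,0]],
    [0.15,[0,0,0.004],[0,0,0]],
    [0.15,[0,0,0],[0,0,0]],
    [0.15,[0,0,0],[0,0,0]]
  ]
}}

```text
time_s: 23.5
ee_pos: [0.5897, 0.0663, 0.002]
orientation: [-0.0, 1.0, -0.028, 0.0]
force: [-0.9, -0.3, -0.5]
grip_width: 0.249
```

{"api": "play_rows", "payload": {
  "moves": [
    [0.15,[0,0,0.004],[0,0,0]],
    [0.15,[0,0,0.003],[0,0,0]],
    [0.15,[0,0,0],[0,0,0]],
    [0.32,[0,0,0],[0,0,0]],
    [0.45,[0,0,0],[0,0,0]],
    [0.45,[0,0,0],[0,0,0]],
    [0.45,[0,0,0],[0,0,0]]
  ]
}}

```text
time_s: 24.2
ee_pos: [0.5896, 0.0662, -0.0017]
orientation: [-0.0, 1.0, -0.028, 0.0]
force: [0.3, -0.1, 0.1]
grip_width: 0.453
```

{"api": "play_rows", "payload": {
  "moves": [
    [0.45,[0,0,-0.02],[0,0,0]],
    [0.45,[0,0,-0.05],[0,0,0]],
    [0.45,[0,0,-0.08],[0,0,0]],
    [0.45,[0,0,-0.08],[0,0,0]],
    [0.45,[-0.02,0.08,-0.02],[0,0,0]],
    [0.45,[-0.02,0.08,0],[0,0,0]],
    [0.45,[-0.02,0.08,0],[0,0,0]],
    [0.45,[-0.02,0.08,0],[0,0,0]]
  ]
}}

```text
time_s: 25.0
ee_pos: [0.5403, -0.0926, 0.1245]
orientation: [0.0, 1.0, -0.027, 0.001]
force: [0.4, 0.4, 0.1]
grip_width: 0.45
```

{"api": "play_rows", "payload": {
  "moves": [
    [0.45,[0,0.08,0],[0,0,0]],
    [0.45,[0,0.08,0],[0,0,0]],
    [0.45,[0,0.08,0],[0,0,0]],
    [0.45,[0,0,0],[0,0,0]],
    [0.45,[0,0,0],[0,0,0]]
  ]
}}

```text
time_s: 25.5
ee_pos: [0.5339, -0.2118, 0.1238]
orientation: [-0.0, 1.0, -0.029, 0.0]
force: [-0.4, 0.9, 0.7]
grip_width: 0.446
```

```bash
python3 chk.py
python3 - <<'E'
from h import *
t=cv2.imread("pics/t9.png");s=cv2.imread("pics/s9.png");t0=cv2.imread("pics/top0.png")
f=lambda im,x,y,w,h,W:cv2.resize(im[y:y+h,x:x+w],(W,W*h//w),interpolation=cv2.INTER_CUBIC)
a=f(t,260,130,110,140,380);b=f(s,250,140,110,140,380);cv2.imwrite("pics/c11.png",np.hstack([a,b]))
for n,(x0,y0,x1,y1) in dict(slab=(438,135,478,180),loupe=(165,218,200,258)).items(): print(n,"mean diff",np.abs(t[y0:y1,x0:x1].astype(int)-t0[y0:y1,x0:x1]).mean())
E
```

```text
dark ((312.0, 204.3333282470703), 3.073282480239868) 22.5 [[0.5894 0.0648 0.034 ]]
dark ((290.5, 204.1666717529297), 5.911484718322754) 85.0 [[0.5909 0.1221 0.034 ]]
slab mean diff 21.573333333333334
loupe mean diff 15.062857142857142
```

View pics/c11.png

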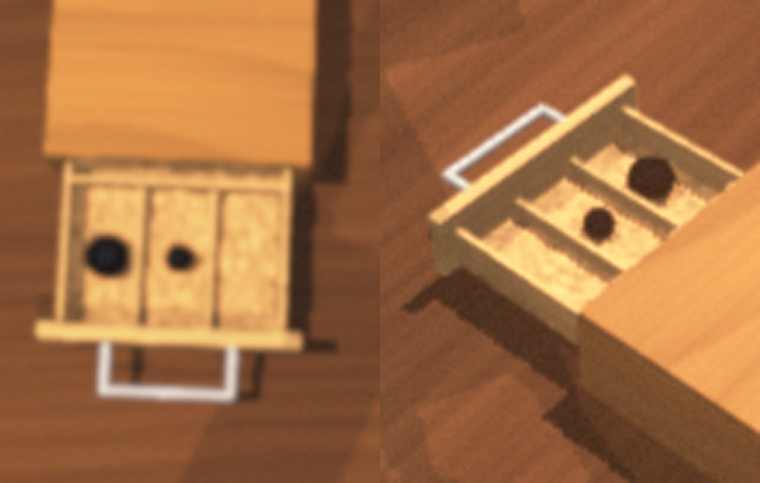

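c11: large tear at (107,256) in the left pocket, small at (180,257) in the middle, right empty, drawer open. The slab and loupe image differences need a position check.

Run:
```python
from h import *
for a,b,n in(("top0","t9","top"),("scene0","s9","scene")):
    for f in(a,b):
        im=cv2.imread(f"pics/{f}.png");h=cv2.cvtColor(im,cv2.COLOR_BGR2HSV)
        g=(h[...,0]>60)&(h[...,0]<90)&(h[...,1]>130)
        w=(h[...,1]<70)&(h[...,2]>150); r=(slice(218,258),slice(165,200)) if n=="top" else (slice(115,145),slice(345,385))
        m=np.zeros_like(w);m[r]=w[r]
        if n=="top": k=np.zeros_like(g);k[135:180,438:478]=g[135:180,438:478];g=k
        else: g[:330]=0; g[:,270:]=0
        print(f,[np.argwhere(x).mean(0).round(1) for x in(g,m)])
```

```text
top0 [array([157.8, 456.5]), array([237.1, 181. ])]
t9 [array([156.5, 455.9]), array([237.3, 180.8])]
scene0 [array([372.3, 224.8]), array([129.1, 367. ])]
s9 [array([372.2, 224.7]), array([129.1, 366.9])]
```

Neither the slab nor the loupe has moved. Handing in.

```bash
python3 -c "
from bench import robot
print(robot.sign_off())"
```

```text
the job is handed in; nothing more can be done
None
```

The job is handed in at about 25.6 s on the robot's clock. The drawer is pulled open to its stop, the larger tear was let go in the left pocket, then the smaller one in the middle pocket.

**Last checks:**
- **Tears:** the top view puts the large tear at (0.591, 0.122) and the small one at (0.589, 0.065). Both are within a few mm of their pocket centres, and the right pocket is empty.
- **Drawer:** its pull was about 125 mm, judged from the gripper's travel and the handle's place in the picture.
- **Slab and loupe:** both are within about 1 pixel of their start in both views. A plain image comparison around them did differ, which I put down to changed light and shadow. The top-view slab position moved 1.4 px (about 3–4 mm), while the scene view showed only 0.1 px.
- **Gripper:** it stood clear of everything, with no force beyond sensor noise.

**What disagreed:** the fingertips stood roughly 19–27 mm above the reported TCP position. Because of that, the first grip on the handle closed on nothing. The first two grips on the large tear and the first on the small one were too high. I lowered and regripped each before lifting, and nothing was dropped.

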